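Ease back a ratcheted lid clamp and lock it again

ROBOT

A 6-joint arm with a two-finger parallel gripper is mounted at the origin on the work surface. World frame = base frame: x ahead of the robot, y to its left, z up, the work surface at z = 0. Lengths are in m, angles in degrees, forces in N, time in s.
With the tool pointing down it reaches from about 0.4 to 0.825 m from the base axis. Payload 7 kg.
Tool frame: the origin (TCP) lies at the very end of the fingers, on their centre line; the grasp point (between the pads) lies r.grip_depth behind it (r.grip_depth is the distance from the TCP to the grasp point, in m); z points along the fingers, y is the direction in which the jaws open and shut (so a half turn about z gives the same grasp; the last joint's range is limited). The gripper opens to 88 mm and grips with 3 to 60 N. Pads are 19 mm wide; open, the fingers measure 130 mm over their backs; the gripper's body (78 mm by 193 mm) begins 47 mm behind the grasp point.
Start: joints at [-52.133, 20.546, 0.682, 0, -70.136, -16.507], TCP at [0.246, -0.629, 0.227] pointing down, gripper open.
Joint ranges: [-176.03, 176.03], [-82.01, 121.73], [-58.28, 71.71], [-173.87, 95.51], [-174.79, -0.11], [-173.66, 173.66]. Speed limits (degrees/s): [136.94, 136.94, 172.46, 180, 180, 180].

INTERFACE

Orientations are given as [roll, pitch, yaw] about the fixed x, y, z axes, in that order (R = Rz(yaw) Ry(pitch) Rx(roll)).
In Python, from plant import r gives the robot as it stands. The module is installed in compiled form; this text tells all that it offers.
- The arm moves only by the tool step_arm, never from a script. Its argument "increments" is a list of rows, each a list of 3 entries, a list of its own where there are three numbers: the shift along the tool's x, y, z in m, then the turn, a rotation vector about the tool's x, y, z in rad, then the closure, from 0 (fully open) to 1 (shut). In form: [[[x, y, z], [wx, wy, wz], grip], ...]. A call has 1 to 10 rows; each row is the pose to reach, as a shift and turn from the pose commanded when the call began, along the tool's axes at that moment; what a row does not reach only later rows make up. A row lasts 1/10 s, in which the tool goes at most 50 mm and 8.59 degrees, less where a joint would pass 70% of its speed; a pose out of reach is approached as far as the arm can. A call with a gripper value outside its range is refused whole. The fingers move at their own pace and stop on an object; "force" is the grip in N (left out, the last holds). Time passes only in rows, so rows that repeat a pose let the fingers close. It gives the time, the measured TCP pose, the force and the opening at its end, in the units of the state.
- r.get_state(): the state, without advancing time (a new reading comes with each control period).
- r.capture(name): name is "scene" or "top" or "wrist"; returns a dict with "color" (420x560x3 uint8, red, green, blue), "intrinsics" (3x3 intrinsics, pixels), "rvec" (rotation vector, rad) and "tvec" (3), from world to camera coordinates, as OpenCV has them; the wrist camera has in their place "T_tool_cam" (4x4, takes a point from camera to tool coordinates, whose origin is the TCP and whose axes are the flange's). Camera axes: x right, y down, z forward; pixel columns grow to the right and rows downward; lengths in m; the calibration is good to about 2 mm. The wrist camera is an equidistant fisheye: a pixel r from the principal point sees the ray r / f radians off the axis. A picture is of the moment at which its call begins: read the wrist's pose just before it. There is no depth.
- r.close_job(): hands the job in, once; it reports no verdict.
The state is a dict: "time_s": time; "joints": joint angles; "qd": joint speeds; "joint_torque": joint torques, N m; "tcp_pos": TCP position; "eef_rot": TCP orientation; "contact_force": force on the tool from outside, world axes, zero at the start; "moment": the same for the moment, N m; "gripper_width": finger opening in m.
Only numpy, scipy, OpenCV 4.12 (cv2) and the standard library are available. Lean on these libraries where they do the work, as an engineer would, in place of code of your own. Each camera call takes 0.05 s, during which the arm holds its last target.

TASK

The lid clamp of the bench instrument has been wound too tight. Lift its ratchet pawl by the ball handle and tip it right back out of the way before turning anything (never force the wheel back against the pawl), turn the wheel backward (anticlockwise from above) by its bar until the pointer lines up with the tall working mark, then put the pawl down again so that it sits fully home in the gap between the teeth. Leave the other things on the bench and the instrument where they are.

Things in the scene. Friction and masses are not known exactly. Their poses are not given: they have to be found in the camera images.
- cycler: Fixed white bench instrument (thermal block with a hand-tightened lid), 250 (x) x 310 (y) x 100 mm high, screen and keys on the side towards the robot. Origin: on the table under it, x and y axes along its sides, yaw within about 0.3 rad of the robot's. Its flat white top, 100 mm above the table, carries the ratchet wheel, the pawl and the reference ribs.
- wheel_axis (a point): Point on the wheel's vertical axis, fixed to the instrument, 148 mm above the table: a good height to grip the bar of the wheel. The dark steel wheel lies flat on the instrument's top, diameter 130 mm, disc face 112 mm above the table, with 12 saw teeth (30 degrees apart, 8 mm high, tops 120 mm above the table) round the rim of its upper face.
- bar (a point): Middle of the wheel's grip bar, at the same place as wheel_axis but turning with the wheel. The bar is black plastic, 70 mm long, 16 mm thick, stands on the hub, top 162 mm above the table. The long side lies along this point's x axis (towards the pointer), the 16 mm thickness along its y axis.
- pointer (a point): Outer end of the wheel's only pointer, a flat dark steel finger 8 mm wide that sticks 21 mm out of the wheel's rim in line with the bar; this end is 84 mm from the axis, 112 mm above the table.
- mark (a point): The working mark: inner end (90 mm from the wheel's axis) of the one tall, long rib on the instrument's top, on its +x side; the rib is 7 mm wide, 26 mm long and rises 16 mm above the top. This point is on its upper edge, 116 mm above the table. The three other ribs are short and only 3 mm high.
- wheel (a joint): Angle of the wheel, rad. 0: pointer on the working mark, and the pawl's foot stands midway in a tooth gap. Positive: turned clockwise seen from above (tighter); it starts at 1.0 to 1.45. Turning backward (looser) is anticlockwise seen from above and lowers the value. Range -0.5 to 1.9. Friction 0.12 Nm holds it where it is left. With the pawl down, it clicks on clockwise but is stopped anticlockwise by the next tooth face (at about 0.95 from any start).
- pawl (a joint): Angle of the pawl about its hinge, rad. 0: lying down level, fully home in a tooth gap. Up to 0.13 when its foot rides on a tooth. Positive: free end lifted, then tipped outward away from the wheel. Beyond about 1.4 its weight keeps it open and it rests on its stop at 2.0; below about 1.2 it falls shut by its weight (70 g, no spring). At wheel angles within 0.09 rad of 0 it can drop fully home in the right gap.
- pawl_ball (a point): Centre of the black ball handle, diameter 20 mm, on a 9 mm stem on top of the pawl's steel arm (12 mm wide, 65 mm long); moves with the pawl. With the pawl down it is 146 mm above the table, 45 mm from the hinge line towards the wheel and 22 mm above it, 70 mm from the wheel's axis. With the pawl resting open it is about 39 mm outside the hinge line and 32 mm above it. The arm goes 20 mm past the ball to the foot.
- pawl_hinge (a point): Middle of the pawl's hinge line, fixed to the instrument, 124 mm above the table, 115 mm from the wheel's axis on the instrument's +y side. The hinge line runs along the instrument's x axis; the steel cheeks beside it reach 134 mm above the table, 17 mm either way along it.
- tube_rack: Bystander, to be left alone: low white microtube rack 90 x 160 x 30 mm with tube caps standing 14 mm out of it, on the table on the instrument's +y side. Origin: centre of its underside.
- dishes: Bystander, to be left alone: two stacked clear round dishes, diameter 90 mm, 28 mm high together, on the table on the instrument's -y side. Origin: centre of its underside.
- wash_bottle: Bystander, to be left alone: white plastic bottle, diameter 60 mm, 170 mm high, beyond the instrument. Origin: centre of its underside.
- beaker: Bystander, to be left alone: glass cup, diameter 72 mm, 85 mm high, beyond the instrument. Origin: centre of its underside.
- tip_box: Bystander, to be left alone: closed clear box with grey lid, 85 x 120 x 56 mm, on the table on the instrument's -y side. Origin: centre of its underside.
- reagent: Bystander, to be left alone: small amber bottle, diameter 52 mm, 100 mm high, beyond the instrument. Origin: centre of its underside.
- vial: Bystander, to be left alone: small vial, diameter 27 mm, 34 mm high, standing loose on the instrument's top, on the corner at its -x, -y side. Origin: centre of its underside.
- marker: Bystander, to be left alone: white and black marker pen 128 mm long, 15 mm thick, lying on the table beyond the instrument. Origin: centre of its underside.

How it is judged:
By the outcome, as a careful person would: the job done as asked, in the order asked, and still so for the second after the job is handed in, with the robot touching nothing.
It also fails if it takes over 61 s, if anything falls off the work surface, if the arm or the gripper's body presses on something with over 40 N, if the wrist force passes 120 N, or if a joint passes its speed limit or range.

## Working session

There is one attempt and no reset: what is moved stays moved. The work goes in short steps, Python scripts to look and compute and a tool call to move; the robot and the scene stay as the last step left them, time stands still between calls to the robot, and variables do not carry over. Pictures are saved under pics/ and viewed, and the job is handed in when it is done.

Besides the shell and the picture viewer there is one more tool, called after ">>>" by a JSON object that holds its "api" and its "payload", one argument or row to a line. step_arm: Moves the arm, as the interface text tells. Its arguments: {"type":"object","properties":{"increments":{"type":"array","items":{"type":"array"}},"force":{"type":"number"}},"required":["increments"]}

```bash
mkdir -p pics; cat > h.py <<'E'
import numpy as np, cv2
from plant import r
from scipy.spatial.transform import Rotation as R
def save(name,fn):
    c=r.capture(name); cv2.imwrite('pics/'+fn,c['color'][:,:,::-1]); return c
E
python3 - <<'E'
from h import *
import pickle
s=r.get_state();print(s,r.grip_depth)
d={}
for n in ['scene','top','wrist']:
    d[n]=save(n,n+'0.png')
    print(n,{k:v for k,v in d[n].items() if k!='color'})
d['state']=s
pickle.dump(d,open('d0.pkl','wb'))
E
```

```text
{'time_s': 0.0, 'joints': array([-5.21339054e+01,  2.05913950e+01,  6.32723896e-01, -2.05263619e-02,
       -7.01352483e+01, -1.65065358e+01]), 'qd': array([-0.01902555,  0.04577758,  0.12578869, -0.02531296,  0.00160196,
        0.01641729]), 'joint_torque': array([-6.37036428e-04, -5.82716954e+01,  2.93052721e+01,  6.99712291e+00,
        6.82882121e-03, -1.67053158e-04]), 'tcp_pos': array([ 0.24563827, -0.62818463,  0.22561389]), 'eef_rot': array([ 1.79904468e+02, -8.18677359e-03, -1.58647425e+02]), 'contact_force': array([-0.12427118, -0.36551654, -0.53087051]), 'moment': array([-0.02316721, -0.02647803,  0.00418793]), 'gripper_width': 0.08763747091025981} 0.0188
scene {'intrinsics': array([[486.27992541,   0.        , 290.47011846],
       [  0.        , 486.27992541, 210.61040134],
       [  0.        ,   0.        ,   1.        ]]), 'rvec': array([ 1.80853753,  1.48044109, -0.70401861]), 'tvec': array([-0.1624818 , -0.27067563,  1.47760146])}
top {'intrinsics': array([[444.0045015 ,   0.        , 283.04819611],
       [  0.        , 444.0045015 , 208.3868243 ],
       [  0.        ,   0.        ,   1.        ]]), 'rvec': array([ 2.12944401, -2.09567987,  0.19378172]), 'tvec': array([0.01819059, 0.6121072 , 0.96364673])}
wrist {'intrinsics': array([[325.1922621 ,   0.        , 280.39048721],
       [  0.        , 325.1922621 , 207.26449489],
       [  0.        ,   0.        ,   1.        ]]), 'T_tool_cam': array([[ 8.30410272e-04, -9.60619734e-01, -2.77865142e-01,
         7.49062528e-02],
       [ 9.99999646e-01,  7.60424188e-04,  3.59640280e-04,
         4.45375584e-04],
       [-1.34182175e-04, -2.77865343e-01,  9.60620025e-01,
        -1.58531577e-01],
       [ 0.00000000e+00,  0.00000000e+00,  0.00000000e+00,
         1.00000000e+00]])}
```

View pics/scene0.png

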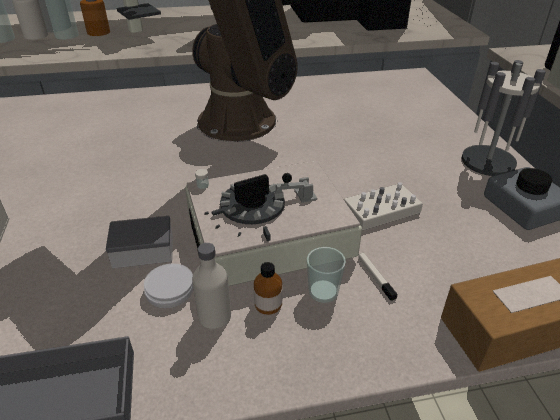

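View pics/top0.png

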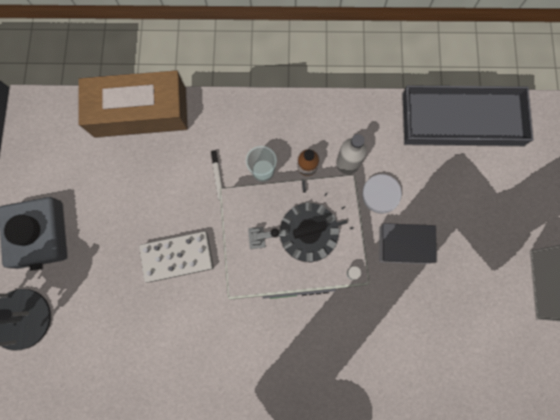

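View pics/wrist0.png

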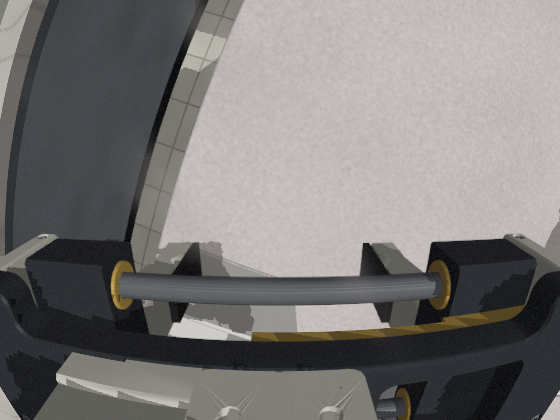

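Scene and top show the instrument with its pawl on the left in the top view (ball ~275,232) and the pointer to the right (~345,222). I'll enlarge both.

```bash
python3 - <<'E'
from h import *
a=cv2.imread('pics/top0.png')[165:305,215:375]; cv2.imwrite('pics/top0c.png',cv2.resize(a,None,fx=5,fy=4.2857 if 0 else 5,interpolation=cv2.INTER_CUBIC)[:600] if 0 else cv2.resize(a,(640,560),interpolation=cv2.INTER_CUBIC))
a=cv2.imread('pics/scene0.png')[160:260,180:340]; cv2.imwrite('pics/scene0c.png',cv2.resize(a,(800,500),interpolation=cv2.INTER_CUBIC))
E
```

```text
(no output)
```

View pics/top0c.png

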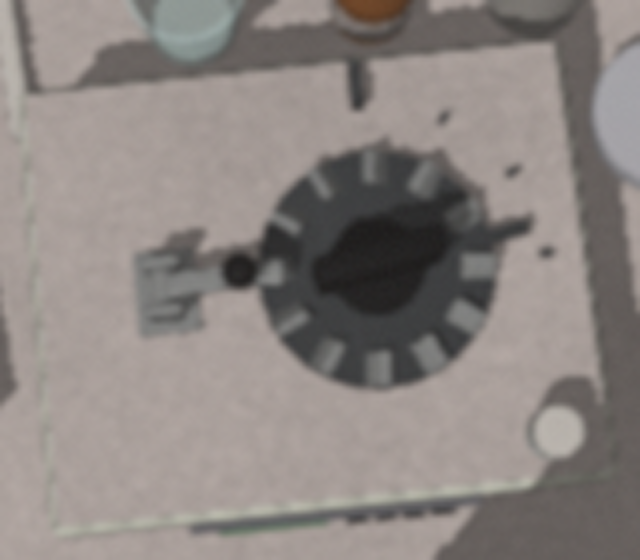

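View pics/scene0c.png

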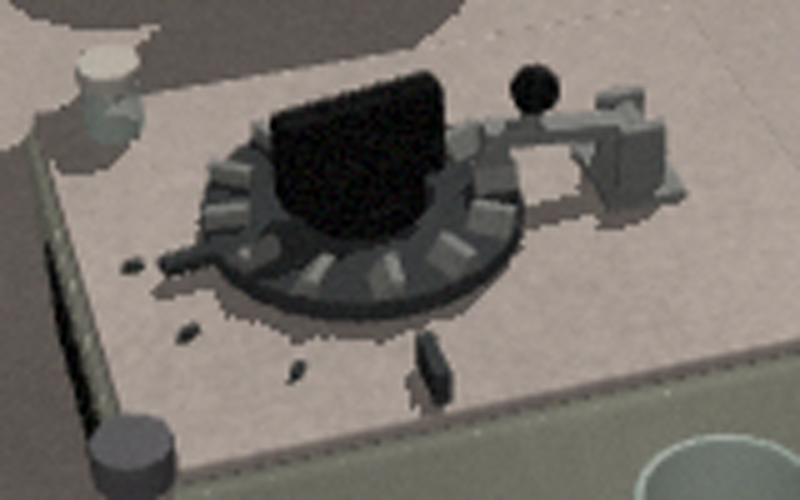

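```bash
cat >> h.py <<'E'
import pickle
D=pickle.load(open('d0.pkl','rb')) 
def P(n):
    c=D[n];Rm=cv2.Rodrigues(c['rvec'])[0];return c['intrinsics']@np.c_[Rm,c['tvec']]
def tri(a,b):
    x=cv2.triangulatePoints(P('top'),P('scene'),np.array(a,float),np.array(b,float))[:,0];return x[:3]/x[3]
def onz(n,p,z):
    c=D[n];Rm=cv2.Rodrigues(c['rvec'])[0];o=-Rm.T@c['tvec'];d=Rm.T@np.linalg.inv(c['intrinsics'])@np.array([p[0],p[1],1.]);return o+d*(z-o[2])/d[2]
def proj(n,X): 
    v=P(n)@np.r_[X,1];return v[:2]/v[2]
E
python3 - <<'E'
from h import *
T=lambda u,v:(215+u/4,165+v/4)
S=lambda u,v:(180+u/5,160+v/5)
np.set_printoptions(precision=4,suppress=True)
print('ball',tri(T(240,271),S(534,89)),onz('top',T(240,271),.146),onz('scene',S(534,89),.146))
print('mark',tri(T(359,107),S(425,335)),onz('top',T(359,107),.116),onz('scene',S(425,335),.116))
print('ptr',tri(T(531,225),S(163,265)),onz('top',T(531,225),.112),onz('scene',S(163,265),.112))
print('wheel',onz('top',T(378,268),.112))
for c in [(28,95),(555,42),(57,533),(613,478)]: print(onz('top',T(*c),.1))
print('bar',tri(T(318,275),S(440,76)),tri(T(447,240),S(273,116)))
print('vial',onz('top',T(557,432),.134))
print('bottle',tri((357,141),(207,250)))
E
```

```text
ball [0.542  0.0429 0.1514] [0.5427 0.0426 0.146 ] [0.5342 0.0449 0.146 ]
mark [ 0.6395 -0.0188  0.1129] [ 0.6386 -0.0198  0.116 ] [ 0.6432 -0.0185  0.116 ]
ptr [ 0.5755 -0.1122  0.1106] [ 0.5751 -0.1138  0.112 ] [ 0.5777 -0.1109  0.112 ]
wheel [ 0.5503 -0.0309  0.112 ]
[0.6466 0.1648 0.1   ]
[ 0.6814 -0.13    0.1   ]
[0.4068 0.1387 0.1   ]
[ 0.4407 -0.1576  0.1   ]
bar [0.5394 0.004  0.1608] [ 0.558  -0.0633  0.163 ]
vial [ 0.4628 -0.1231  0.134 ]
bottle [ 0.7395 -0.1284  0.1644]
```

```bash
cat >> h.py <<'E'
np.set_printoptions(precision=4,suppress=True)
def pose():
    s=r.get_state();return np.array(s['tcp_pos']),R.from_euler('xyz',s['eef_rot'],degrees=True),s
def inc(pos,yaw,base=None):
    p,q,s=pose()
    t=R.from_euler('xyz',[180,0,yaw],degrees=True)
    print('t',s['time_s'],'shift',q.inv().apply(np.array(pos)-p).round(4),'turn',(q.inv()*t).as_rotvec().round(4))
E
python3 -c "
from h import *
inc([.541,.0,.28],-83.5)"
```

```text
t 0.15 shift [-0.5038  0.4777 -0.0536] turn [ 0.0011  0.0007 -1.3116]
```

>>> {"api": "step_arm", "payload": {
  "increments": [
    [[-0.02,0.02,-0.054],[0,0,-0.1],0],
    [[-0.504,0.478,-0.054],[0,0,-1.31],0],
    [[-0.504,0.478,-0.054],[0,0,-1.31],0],
    [[-0.504,0.478,-0.054],[0,0,-1.31],0],
    [[-0.504,0.478,-0.054],[0,0,-1.31],0],
    [[-0.504,0.478,-0.054],[0,0,-1.31],0],
    [[-0.504,0.478,-0.054],[0,0,-1.31],0],
    [[-0.504,0.478,-0.054],[0,0,-1.31],0],
    [[-0.504,0.478,-0.054],[0,0,-1.31],0],
    [[-0.504,0.478,-0.054],[0,0,-1.31],0]
  ]
}}

```text
time_s: 1.15
tcp_pos: [0.4471, -0.1983, 0.2776]
eef_rot: [-180.0, -0.0, -83.3]
contact_force: [0.7, -0.1, -0.2]
gripper_width: 0.0876
```

```bash
python3 -c "
from h import *
inc([.541,.0,.28],-83.5);print(r.get_state()['joints'])"
```

```text
t 1.15 shift [-0.1859 -0.1165 -0.0023] turn [-0.0006 -0.      0.004 ]
[ -0.8288   0.8786 -17.3073  -0.0031 -71.7812   7.5589]
```

>>> {"api": "step_arm", "payload": {
  "increments": [
    [[-0.186,-0.116,-0.002],[0,0,0.0],0],
    [[-0.186,-0.116,-0.002],[0,0,0.0],0],
    [[-0.186,-0.116,-0.002],[0,0,0.0],0],
    [[-0.186,-0.116,-0.002],[0,0,0.0],0],
    [[-0.186,-0.116,-0.002],[0,0,0.0],0],
    [[-0.186,-0.116,-0.002],[0,0,0.0],0]
  ]
}}

```text
time_s: 1.75
tcp_pos: [0.542, -0.0001, 0.2786]
eef_rot: [179.9, -0.0, -83.4]
contact_force: [-0.5, 0.4, 0.0]
gripper_width: 0.0875
```

```bash
cat >> h.py <<'E'
def wsave(fn,crop=None):
    p,q,s=pose(); c=save('wrist',fn+'.png'); pickle.dump((p,q.as_matrix(),c),open(fn+'.pkl','wb'));print(p,s['eef_rot'],s['time_s'])
def wray(fn,px):
    p,Q,c=pickle.load(open(fn+'.pkl','rb'));K=c['intrinsics'];T=c['T_tool_cam']
    d=np.array([(px[0]-K[0,2])/K[0,0],(px[1]-K[1,2])/K[1,1]]);th=np.hypot(*d)
    v=np.r_[d/th*np.sin(th),np.cos(th)] if th>1e-9 else np.array([0,0,1.])
    return p+Q@T[:3,3], Q@T[:3,:3]@v
def wz(fn,px,z):
    o,v=wray(fn,px);return o+v*(z-o[2])/v[2]
def meet(rays):
    A=0;b=0
    for o,v in rays:
        v=v/np.linalg.norm(v);M=np.eye(3)-np.outer(v,v);A=A+M;b=b+M@o
    return np.linalg.solve(A,b)
def topray(n,p):
    c=D[n];Rm=cv2.Rodrigues(c['rvec'])[0];return -Rm.T@c['tvec'],Rm.T@np.linalg.inv(c['intrinsics'])@np.array([p[0],p[1],1.])
E
python3 -c "
from h import *
wsave('w1')
a=cv2.imread('pics/w1.png');print(r.get_state()['qd'])
"
```

```text
[ 0.542  -0.0001  0.2786] [179.9354  -0.0041 -83.4089] 1.75
[-1.839  -1.1317 -0.8999  0.0855 -0.1607  0.6284]
```

View pics/w1.png

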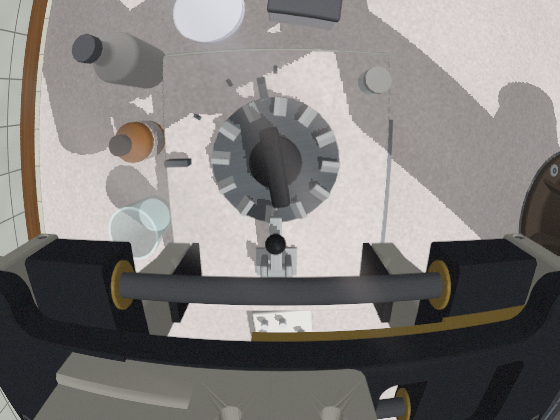

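Very good view: ball at (275,244), wheel centre near (275,160), mark at left (190,162), pointer up at (262,85), hinge cheeks at (276,265). Enlarging.

```bash
python3 - <<'E'
from h import *
a=cv2.imread('pics/w1.png')[70:285,155:345]; cv2.imwrite('pics/w1c.png',cv2.resize(a,None,fx=2.75,fy=2.75,interpolation=cv2.INTER_CUBIC)); 
a=cv2.imread('pics/w1.png')[210:285,230:330]; cv2.imwrite('pics/w1d.png',cv2.resize(a,None,fx=8,fy=8,interpolation=cv2.INTER_CUBIC)); 
E
```

```text
(no output)
```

View pics/w1c.png

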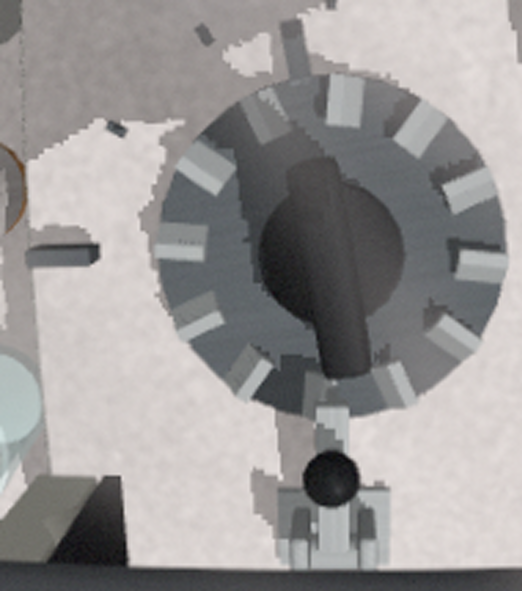

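View pics/w1d.png

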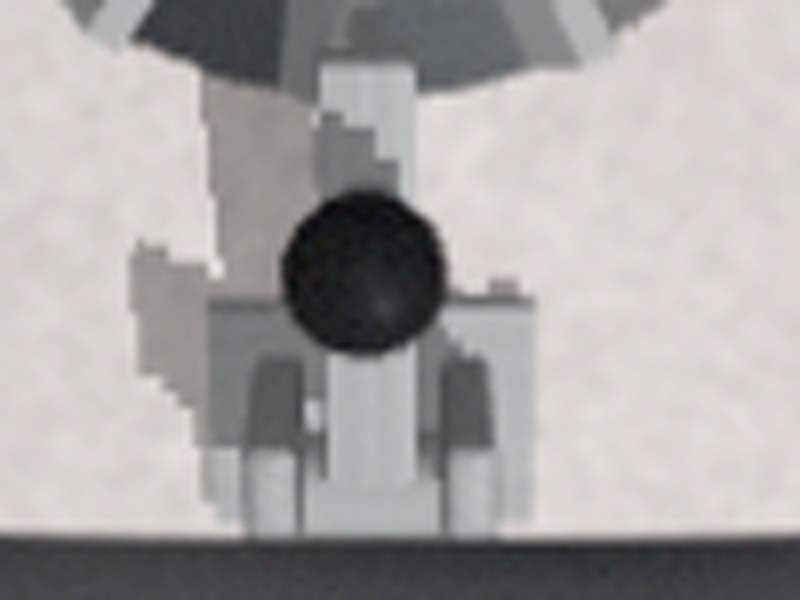

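```bash
python3 - <<'E'
from h import *
T=lambda u,v:(215+u/4,165+v/4)
S=lambda u,v:(180+u/5,160+v/5)
C=lambda u,v:(155+u/2.75,70+v/2.75)
def go(n,t,s,w,z):
    rs=[topray('top',T(*t)),topray('scene',S(*s)),wray('w1',w)]
    print(n,meet(rs),meet(rs[1:]),meet([rs[0],rs[2]]),wz('w1',w,z))
go('ball',(240,271),(534,89),(275.4,244),.146)
go('mark',(359,107),(425,335),C(97,249),.116)
go('ptr',(531,225),(163,265),C(291,20),.112)
print('wheel',wz('w1',C(332,245),.112))
b1,b2=wz('w1',C(315,160),.162),wz('w1',C(347,378),.162);print('bar',b1,b2,(b1+b2)/2,np.degrees(np.arctan2(*(b1-b2)[1::-1])))
m1,m2=wz('w1',C(97,249),.116),wz('w1',C(28,253),.116);print('rib',m2,np.degrees(np.arctan2(*(m2-m1)[1::-1])))
a1,a2=wz('w1',(230+367/8,210+62/8),.13),wz('w1',(230+371/8,210+480/8),.13);print('arm',a1,a2,np.degrees(np.arctan2(*(a2-a1)[1::-1]))-90)
E
```

```text
ball [0.5418 0.0433 0.1518] [0.5414 0.0439 0.1513] [0.5414 0.0424 0.1565] [0.5412 0.0468 0.146 ]
mark [ 0.6386 -0.0192  0.1121] [ 0.6379 -0.0187  0.1113] [ 0.6387 -0.0198  0.1115] [ 0.6366 -0.0205  0.116 ]
ptr [ 0.5748 -0.1118  0.1101] [ 0.5741 -0.1108  0.1092] [ 0.5724 -0.1099  0.1296] [ 0.574  -0.1104  0.112 ]
wheel [ 0.55   -0.0302  0.112 ]
bar [ 0.5583 -0.0626  0.162 ] [0.5405 0.005  0.162 ] [ 0.5494 -0.0288  0.162 ] -75.30862350619557
rib [ 0.6639 -0.0166  0.116 ] 8.087938165972254
arm [0.5433 0.0254 0.13  ] [0.5364 0.0831 0.13  ] 6.881463167755726
```

```bash
python3 -c "
from h import *
inc([.5415,.0434,.1325],-83)"
```

```text
t 1.8 shift [-0.0445 -0.0054  0.1462] turn [ 0.0013 -0.0002 -0.0081]
```

>>> {"api": "step_arm", "payload": {
  "increments": [
    [[-0.0445,-0.0055,0.02],[0.001,0,-0.008],0],
    [[-0.0445,-0.0055,0.06],[0.001,0,-0.008],0],
    [[-0.0445,-0.0055,0.1],[0.001,0,-0.008],0.3],
    [[-0.0445,-0.0055,0.125],[0.001,0,-0.008],0.5],
    [[-0.0445,-0.0055,0.14],[0.001,0,-0.008],0.5],
    [[-0.0445,-0.0055,0.146],[0.001,0,-0.008],0.5],
    [[-0.0445,-0.0055,0.146],[0.001,0,-0.008],0.5],
    [[-0.0445,-0.0055,0.146],[0.001,0,-0.008],0.5]
  ],
  "force": 10
}}

```text
time_s: 2.6
tcp_pos: [0.5423, 0.042, 0.1344]
eef_rot: [-179.9, 0.0, -83.2]
contact_force: [1.2, 0.1, 0.0]
gripper_width: 0.0463
```

```bash
python3 -c "
from h import *
wsave('w2'); inc([.5415,.0434,.1325],-83);
a=cv2.imread('pics/w2.png')[150:350,130:420]; cv2.imwrite('pics/w2c.png',cv2.resize(a,None,fx=2.75,fy=2.75,interpolation=cv2.INTER_CUBIC)); 
save('scene','s2.png');a=cv2.imread('pics/s2.png')[110:230,190:350]; cv2.imwrite('pics/s2c.png',cv2.resize(a,None,fx=5,fy=5,interpolation=cv2.INTER_CUBIC)); 
"
```

```text
[0.5423 0.042  0.1344] [-179.8635    0.0083  -83.1552] 2.6
t 2.65 shift [-0.0013  0.0007  0.002 ] turn [-0.0028  0.0003 -0.0025]
```

View pics/w2c.png

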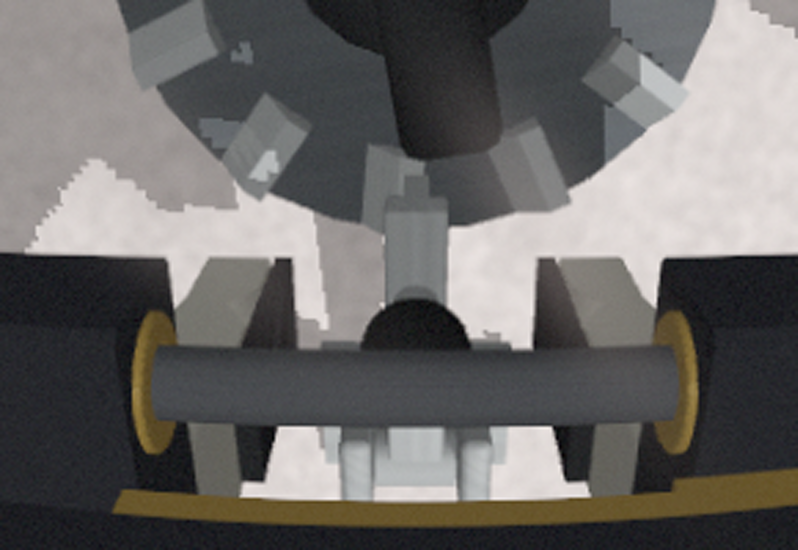

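View pics/s2c.png

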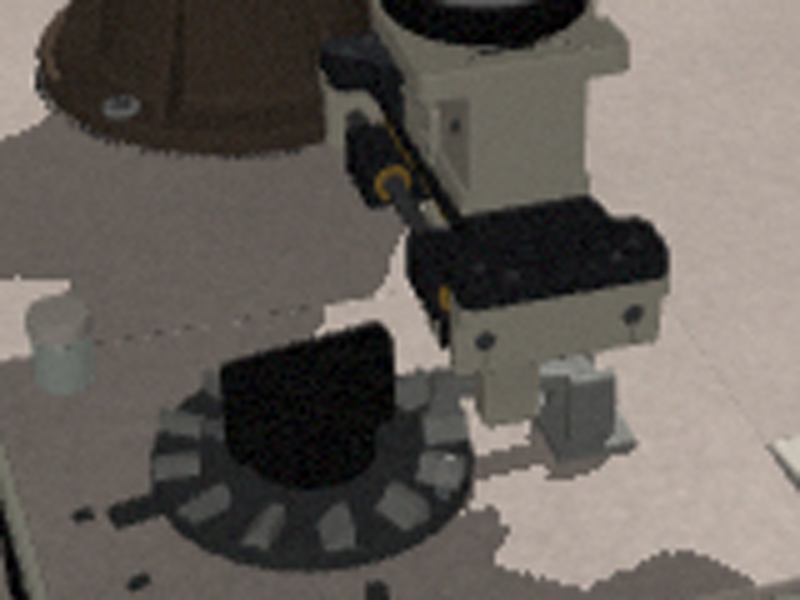

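Ball sits centred between the open fingers; close on it.

>>> {"api": "step_arm", "payload": {
  "increments": [
    [[-0.001,0.0007,0.0015],[-0.003,0,-0.0025],0.8],
    [[-0.001,0.0007,0.0015],[-0.003,0,-0.0025],0.9],
    [[-0.001,0.0007,0.0015],[-0.003,0,-0.0025],0.9],
    [[-0.001,0.0007,0.0015],[-0.003,0,-0.0025],0.9]
  ],
  "force": 10
}}

```text
time_s: 3.1
tcp_pos: [0.5419, 0.0436, 0.1323]
eef_rot: [-180.0, 0.0, -83.0]
contact_force: [0.5, -0.3, -0.3]
gripper_width: 0.0187
```

```bash
python3 - <<'E'
from h import *
p,q,s=pose();print(p,s['eef_rot'],s['contact_force'],s['gripper_width'])
H=np.array([.536,.0848]);d=np.array([.1219,-.9925])
def tcp(a):
    h=.045*np.cos(a)-.022*np.sin(a);z=.124+.045*np.sin(a)+.022*np.cos(a);return np.r_[H+h*d,z-.0188]
a0=.12
for a in [.12,.3,.5,.7,.9,1.1,1.3,1.5,1.7,1.85,1.95,2.0]:
    print(a,(tcp(a)-tcp(a0)).round(4),'tool',q.inv().apply(tcp(a)-tcp(a0)).round(4), tcp(a))
E
```

```text
[0.5419 0.0436 0.1323] [-179.9982    0.015   -82.9582] [ 0.5427 -0.2721 -0.3283] 0.018680338876589472
0.12 [0. 0. 0.] tool [0. 0. 0.] [0.5411 0.0431 0.1324]
0.3 [-0.0007  0.0055  0.0071] tool [-0.0056 -0.     -0.0071] [0.5404 0.0486 0.1395]
0.5 [-0.0016  0.013   0.0137] tool [-0.0131 -0.     -0.0136] [0.5395 0.0561 0.1461]
0.7 [-0.0027  0.0216  0.0186] tool [-0.0218 -0.     -0.0186] [0.5385 0.0647 0.151 ]
0.9 [-0.0038  0.0311  0.0217] tool [-0.0313 -0.     -0.0217] [0.5373 0.0741 0.1541]
1.1 [-0.005   0.0409  0.0229] tool [-0.0412 -0.     -0.0228] [0.5361 0.084  0.1553]
1.3 [-0.0062  0.0508  0.022 ] tool [-0.0512 -0.     -0.022 ] [0.5349 0.0939 0.1544]
1.5 [-0.0074  0.0603  0.0192] tool [-0.0608 -0.     -0.0192] [0.5337 0.1034 0.1516]
1.7 [-0.0085  0.0691  0.0146] tool [-0.0697 -0.     -0.0145] [0.5326 0.1122 0.147 ]
1.85 [-0.0092  0.075   0.01  ] tool [-0.0756 -0.0001 -0.0099] [0.5319 0.1181 0.1424]
1.95 [-0.0096  0.0785  0.0064] tool [-0.0791 -0.0001 -0.0064] [0.5315 0.1216 0.1389]
2.0 [-0.0098  0.0802  0.0045] tool [-0.0808 -0.0001 -0.0045] [0.5313 0.1232 0.137 ]
```

Width 18.7 mm on the 20 mm ball: gripped. Follow the arc.

>>> {"api": "step_arm", "payload": {
  "increments": [
    [[-0.0056,0,-0.0071],[0,0,0],0.9],
    [[-0.0131,0,-0.0136],[0,0,0],0.9],
    [[-0.0218,0,-0.0186],[0,0,0],0.9],
    [[-0.0313,0,-0.0217],[0,0,0],0.9],
    [[-0.0313,0,-0.0217],[0,0,0],0.9]
  ]
}}

```text
time_s: 3.6
tcp_pos: [0.5379, 0.076, 0.1545]
eef_rot: [-180.0, 0.0, -82.9]
contact_force: [5.1, -0.8, 2.1]
gripper_width: 0.019
```

```bash
python3 -c "
from h import *
wsave('w3'); 
a=cv2.imread('pics/w3.png')[120:380,130:420]; cv2.imwrite('pics/w3c.png',cv2.resize(a,None,fx=2,fy=2,interpolation=cv2.INTER_CUBIC)); 
save('scene','s3.png');a=cv2.imread('pics/s3.png')[110:230,190:350]; cv2.imwrite('pics/s3c.png',cv2.resize(a,None,fx=5,fy=5,interpolation=cv2.INTER_CUBIC)); 
"
```

```text
[0.5379 0.076  0.1545] [-179.9988    0.0219  -82.9013] 3.6
```

View pics/w3c.png

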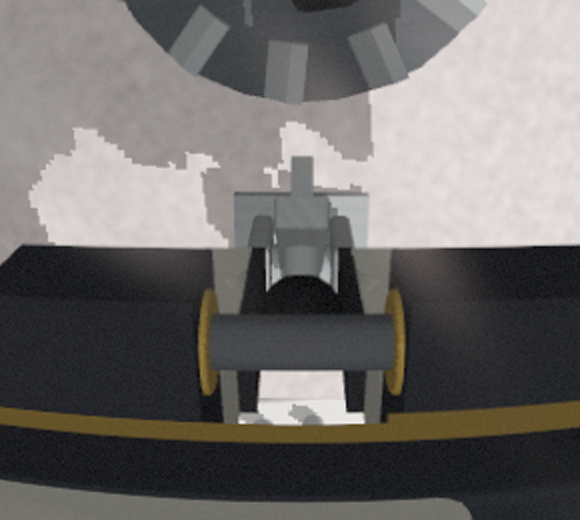

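View pics/s3c.png

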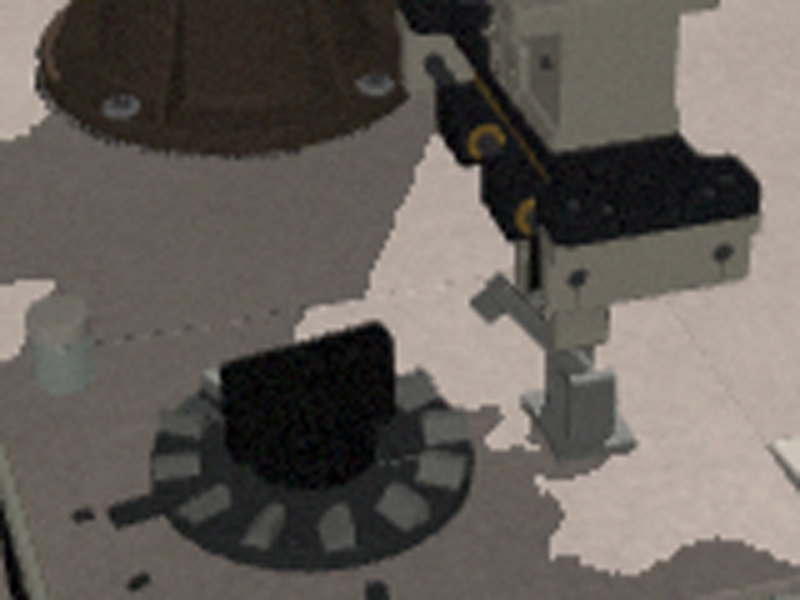

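>>> {"api": "step_arm", "payload": {
  "increments": [
    [[-0.0099,-0.0007,-0.0011],[0,0,0],0.9],
    [[-0.0199,-0.0007,-0.0003],[0,0,0],0.9],
    [[-0.0295,-0.0007,0.0025],[0,0,0],0.9],
    [[-0.0384,-0.0007,0.0072],[0,0,0],0.9],
    [[-0.0443,-0.0007,0.0118],[0,0,0],0.9],
    [[-0.047,-0.0007,0.0148],[0,0,0],0.9],
    [[-0.047,-0.0007,0.0148],[0,0,0],0.9]
  ]
}}

```text
time_s: 4.4
tcp_pos: [0.5323, 0.1225, 0.1382]
eef_rot: [179.9, 0.0, -82.9]
contact_force: [5.1, 2.4, 2.6]
gripper_width: 0.0186
```

```bash
python3 -c "
from h import *
wsave('w4'); 
a=cv2.imread('pics/w4.png')[120:380,130:420]; cv2.imwrite('pics/w4c.png',cv2.resize(a,None,fx=2,fy=2,interpolation=cv2.INTER_CUBIC)); 
save('scene','s4.png');a=cv2.imread('pics/s4.png')[110:230,190:350]; cv2.imwrite('pics/s4c.png',cv2.resize(a,None,fx=5,fy=5,interpolation=cv2.INTER_CUBIC)); 
"
```

```text
[0.5323 0.1225 0.1382] [179.9145   0.0303 -82.9244] 4.4
```

View pics/w4c.png

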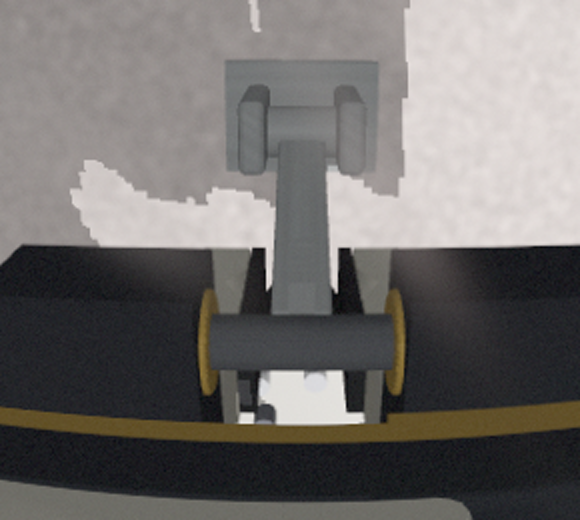

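View pics/s4c.png

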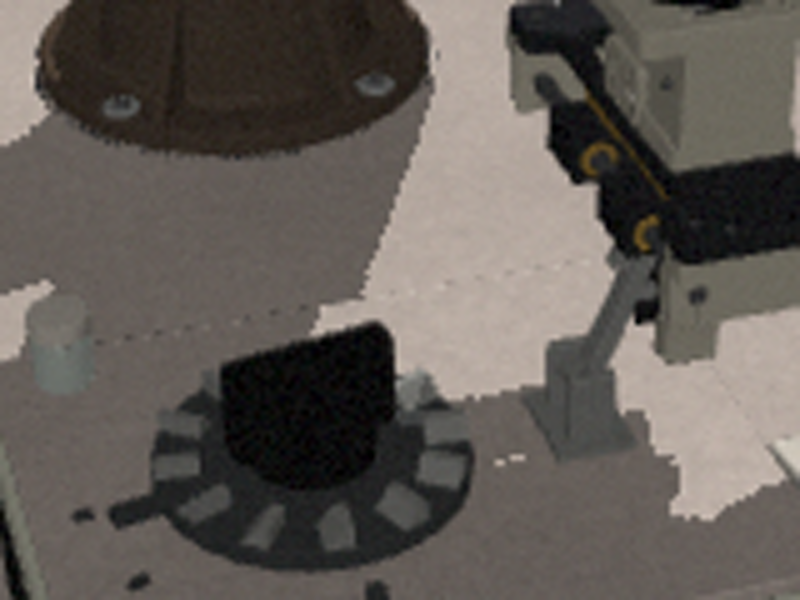

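Pawl lies past vertical near its stop. Release and rise.

>>> {"api": "step_arm", "payload": {
  "increments": [
    [[0,0,0],[0,0,0],0.4],
    [[0,0,0],[0,0,0],0.4],
    [[0,0,0],[0,0,0],0.4],
    [[0,0,-0.02],[0,0,0],0.4],
    [[0,0,-0.06],[0,0,0],0.4],
    [[0,0,-0.11],[0,0,0],0.2],
    [[0.02,0,-0.11],[0,0,0],0],
    [[0.07,0,-0.11],[0,0,0],0],
    [[0.12,0,-0.11],[0,0,0],0],
    [[0.12,0,-0.11],[0,0,0],0]
  ]
}}

```text
time_s: 5.5
tcp_pos: [0.546, -0.0026, 0.2483]
eef_rot: [179.8, -0.0, -83.2]
contact_force: [0.1, -0.1, -0.8]
gripper_width: 0.0852
```

```bash
python3 -c "
from h import *
wsave('w5'); 
save('scene','s5.png');a=cv2.imread('pics/s5.png')[110:230,190:350]; cv2.imwrite('pics/s5c.png',cv2.resize(a,None,fx=5,fy=5,interpolation=cv2.INTER_CUBIC)); 
"
```

```text
[ 0.546  -0.0026  0.2483] [179.7633  -0.0376 -83.243 ] 5.5
```

View pics/w5.png

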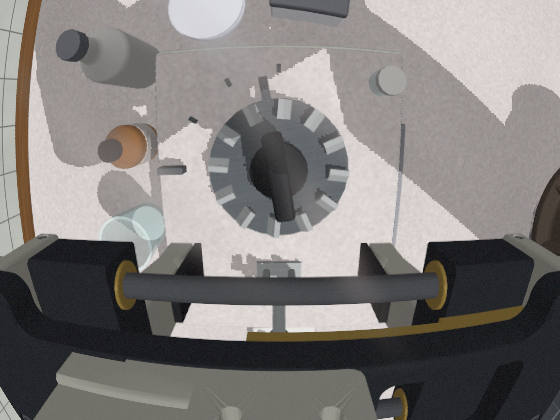

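View pics/s5c.png

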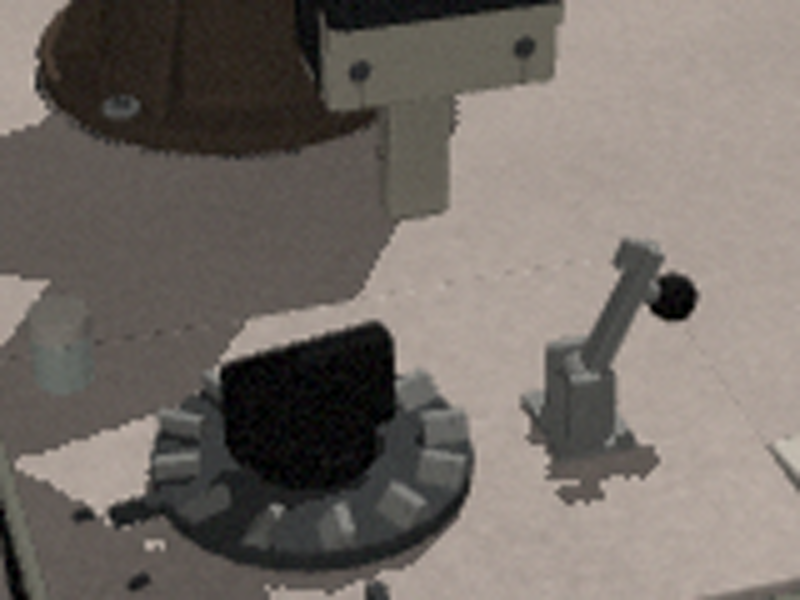

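Pawl rests open. Now enlarge w5 for the bar direction.

```bash
python3 - <<'E'
from h import *
a=cv2.imread('pics/w5.png')[65:245,150:360]; cv2.imwrite('pics/w5c.png',cv2.resize(a,None,fx=3.3,fy=3.3,interpolation=cv2.INTER_CUBIC)); 
E
```

```text
(no output)
```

View pics/w5c.png

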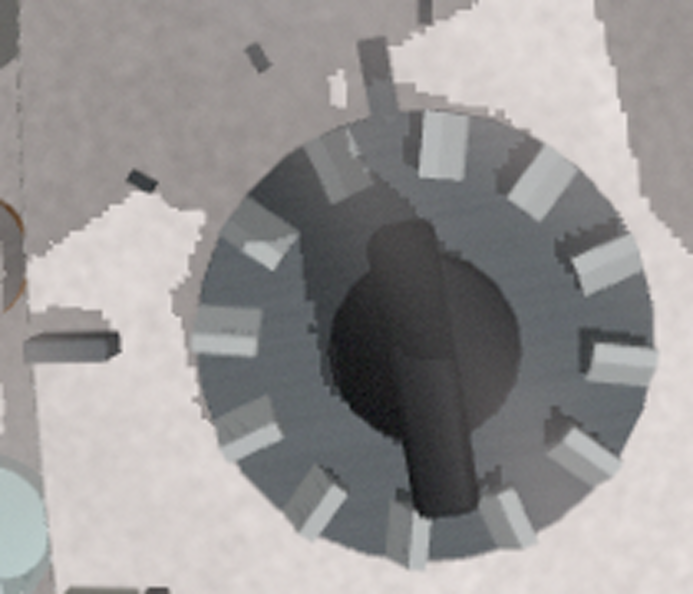

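```bash
python3 - <<'E'
from h import *
C=lambda u,v:(150+u/3.3,65+v/3.3)
def az(a,b,z,z2=None):
    A,B=wz('w5',C(*a),z),wz('w5',C(*b),z2 or z);return np.degrees(np.arctan2(*(A-B)[1::-1])),A,B
print(az((370,245),(418,505),.162),az((437,235),(477,500),.162))
print('ptr',az((374,40),(384,112),.112))
print('rib',az((28,340),(110,337),.116))
print('wheel',wz('w5',C(424,338),.112))
inc([.5495,-.0297,.130],-73.5)
E
```

```text
(np.float64(-73.35103279960988), array([ 0.5659, -0.0575,  0.162 ]), array([0.5479, 0.0028, 0.162 ])) (np.float64(-74.46181311109787), array([ 0.5511, -0.0615,  0.162 ]), array([ 0.534 , -0.0001,  0.162 ]))
ptr (np.float64(-75.58965660354421), array([ 0.5735, -0.11  ,  0.112 ]), array([ 0.5684, -0.0904,  0.112 ]))
rib (np.float64(7.187879555457388), array([ 0.6634, -0.018 ,  0.116 ]), array([ 0.6384, -0.0212,  0.116 ]))
wheel [ 0.5503 -0.0296  0.112 ]
t 5.6 shift [ 0.0305 -0.      0.1182] turn [ 0.0035  0.0004 -0.1685]
```

>>> {"api": "step_arm", "payload": {
  "increments": [
    [[0.0305,0,0.02],[0.003,0,-0.16],0],
    [[0.0305,0,0.06],[0.003,0,-0.16],0],
    [[0.0305,0,0.09],[0.003,0,-0.16],0.3],
    [[0.0305,0,0.11],[0.003,0,-0.16],0.4],
    [[0.0305,0,0.118],[0.003,0,-0.16],0.5],
    [[0.0305,0,0.118],[0.003,0,-0.16],0.5],
    [[0.0305,0,0.118],[0.003,0,-0.16],0.5]
  ],
  "force": 12
}}

```text
time_s: 6.3
tcp_pos: [0.5511, -0.0276, 0.1317]
eef_rot: [-179.9, -0.0, -73.8]
contact_force: [-0.8, 0.5, 0.1]
gripper_width: 0.0532
```

```bash
python3 -c "
from h import *
wsave('w6'); inc([.5497,-.0297,.130],-74);
a=cv2.imread('pics/w6.png')[80:350,130:420]; cv2.imwrite('pics/w6c.png',cv2.resize(a,None,fx=2,fy=2,interpolation=cv2.INTER_CUBIC)); 
"
```

```text
[ 0.5511 -0.0276  0.1317] [-179.8824   -0.0121  -73.7534] 6.3
t 6.35 shift [0.0015 0.0021 0.002 ] turn [-0.0028 -0.0002  0.0041]
```

View pics/w6c.png

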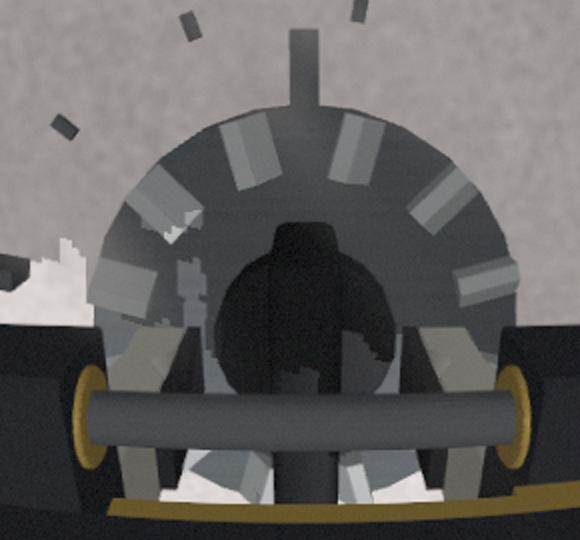

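Bar is vertical and nearly centred between the fingers. Close.

>>> {"api": "step_arm", "payload": {
  "increments": [
    [[0.0015,0.0015,0.0015],[-0.003,0,0],0.8],
    [[0.0015,0.0015,0.0015],[-0.003,0,0],0.95],
    [[0.0015,0.0015,0.0015],[-0.003,0,0],0.95],
    [[0.0015,0.0015,0.0015],[-0.003,0,0],0.95],
    [[0.0015,0.0015,0.0015],[-0.003,0,0],0.95]
  ],
  "force": 25
}}

```text
time_s: 6.85
tcp_pos: [0.5508, -0.0298, 0.1297]
eef_rot: [-180.0, -0.0, -73.8]
contact_force: [3.8, 0.4, -2.3]
gripper_width: 0.0154
```

```bash
python3 -c "
from h import *
inc([.5497,-.0297,.130],7);s=r.get_state();print(s['eef_rot'],s['contact_force'],s['moment'],s['gripper_width'],s['joints'])
"
```

```text
t 6.85 shift [-0.0004  0.001  -0.0003] turn [-0.0005 -0.0006 -1.4102]
[-179.9595   -0.0067  -73.7994] [ 3.7812  0.3774 -2.3453] [ 0.2193 -1.3825  0.1312] 0.015363528315351723 [ 17.2526  13.8314 -22.5942   0.0093 -53.534   -1.0576]
```

>>> {"api": "step_arm", "payload": {
  "increments": [
    [[0,0.0005,0],[0,0,-0.08],0.95],
    [[0,0.0005,0],[0,0,-0.2],0.95],
    [[0,0.0005,0],[0,0,-0.32],0.95],
    [[0,0.0005,0],[0,0,-0.44],0.95],
    [[0,0.0005,0],[0,0,-0.56],0.95],
    [[0,0.0005,0],[0,0,-0.68],0.95],
    [[0,0.0005,0],[0,0,-0.8],0.95],
    [[0,0.0005,0],[0,0,-0.8],0.95]
  ]
}}

```text
time_s: 7.65
tcp_pos: [0.5514, -0.0294, 0.1297]
eef_rot: [-179.9, -0.1, -27.7]
contact_force: [8.1, 2.4, -4.6]
gripper_width: 0.0158
```

```bash
python3 -c "
from h import *
inc([.5500,-.0297,.130],7);s=r.get_state();print(s['eef_rot'],s['contact_force'],s['moment'],s['gripper_width'],s['joints'])
"
```

```text
t 7.65 shift [-0.0011  0.0009 -0.0003] turn [-0.0011 -0.0023 -0.6057]
[-179.8997   -0.1057  -27.7039] [ 8.0924  2.4419 -4.6367] [ 0.7887 -2.4617  0.0639] 0.015764900995606373 [ 17.2801  13.8247 -22.5972   0.0047 -53.4325  45.0134]
```

>>> {"api": "step_arm", "payload": {
  "increments": [
    [[0.0005,0,0],[0,0,-0.12],0.95],
    [[0.0005,0,0],[0,0,-0.24],0.95],
    [[0.0005,0,0],[0,0,-0.36],0.95],
    [[0.0005,0,0],[0,0,-0.48],0.95],
    [[0.0005,0,0],[0,0,-0.57],0.95],
    [[0.0005,0,0],[0,0,-0.6],0.95],
    [[0.0005,0,0],[0,0,-0.605],0.95],
    [[0.0005,0,0],[0,0,-0.605],0.95]
  ]
}}

```text
time_s: 8.45
tcp_pos: [0.5515, -0.0288, 0.1297]
eef_rot: [-179.9, -0.1, 6.7]
contact_force: [5.7, 8.1, -2.9]
gripper_width: 0.016
```

```bash
python3 -c "
from h import *
wsave('w7');s=r.get_state();print(s['eef_rot'],s['contact_force'],s['moment'],s['gripper_width'])
a=cv2.imread('pics/w7.png')[50:350,130:420]; cv2.imwrite('pics/w7c.png',cv2.resize(a,None,fx=2,fy=2,interpolation=cv2.INTER_CUBIC)); 
a=cv2.imread('pics/w7.png')[55:155,215:345]; cv2.imwrite('pics/w7d.png',cv2.resize(a,None,fx=6,fy=6,interpolation=cv2.INTER_CUBIC)); 
"
```

```text
[ 0.5515 -0.0288  0.1297] [-179.916    -0.1313    6.7237] 8.45
[-179.9166   -0.1313    6.7194] [ 5.2282  7.3716 -3.0293] [ 2.3168 -1.6657 -0.0302] 0.015821215331860213
```

View pics/w7c.png

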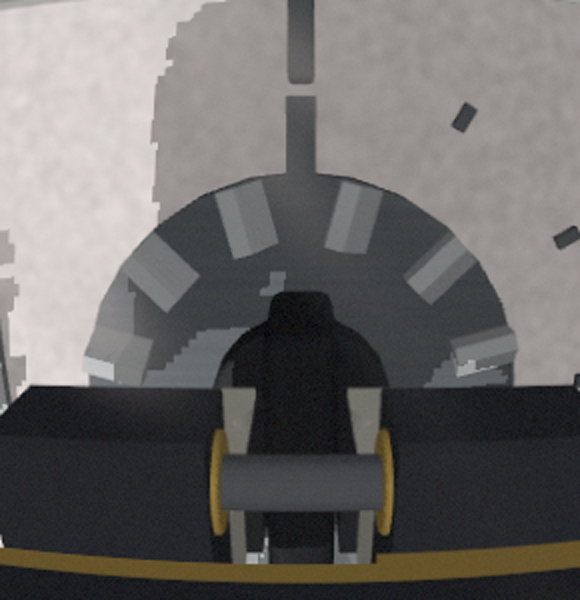

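View pics/w7d.png

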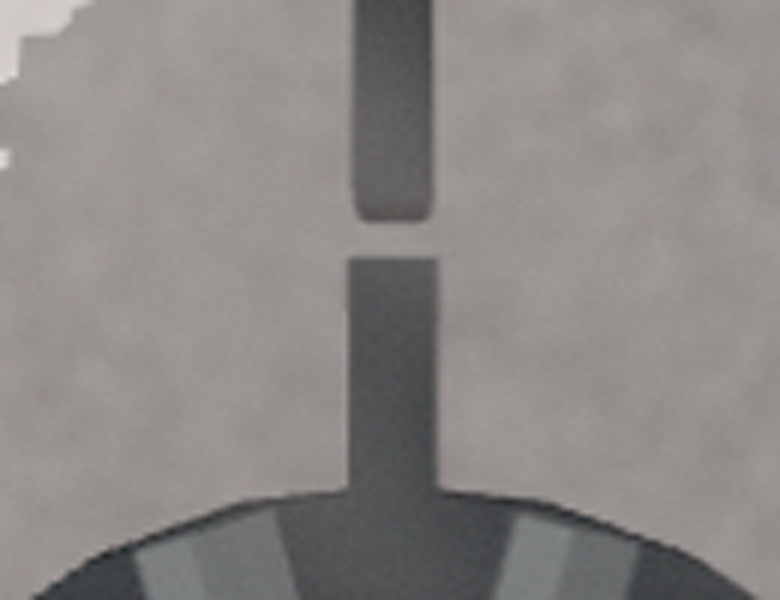

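Pointer (centre 393 in the crop) and rib (393) line up. Release and rise, then check.

>>> {"api": "step_arm", "payload": {
  "increments": [
    [[0,0,0],[0,0,0],0.5],
    [[0,0,0],[0,0,0],0.4],
    [[0,0,0],[0,0,0],0.4],
    [[0,0,0],[0,0,0],0.4],
    [[0,0,-0.02],[0,0,0],0.4],
    [[0,0,-0.06],[0,0,0],0.4],
    [[0,0,-0.11],[0,0,0],0.4],
    [[0,0,-0.12],[0,0,0],0.4],
    [[0,0,-0.12],[0,0,0],0.4]
  ]
}}

```text
time_s: 9.4
tcp_pos: [0.5507, -0.0304, 0.2519]
eef_rot: [-180.0, -0.2, 6.7]
contact_force: [-0.9, 0.8, -1.0]
gripper_width: 0.0525
```

```bash
python3 -c "
from h import *
wsave('w8')
a=cv2.imread('pics/w8.png')[90:200,215:345]; cv2.imwrite('pics/w8d.png',cv2.resize(a,None,fx=5,fy=5,interpolation=cv2.INTER_CUBIC)); 
inc([.532,.1225,.25],-83)
"
```

```text
[ 0.5507 -0.0304  0.2519] [-179.984    -0.1685    6.6804] 9.4
t 9.45 shift [ 0.0002 -0.154  -0.0001] turn [-0.      0.0005  1.565 ]
```

View pics/w8.png

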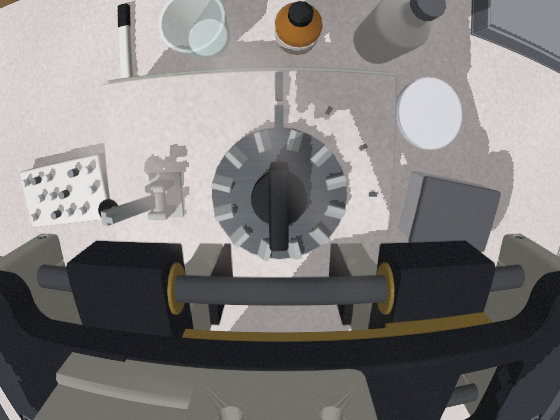

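View pics/w8d.png

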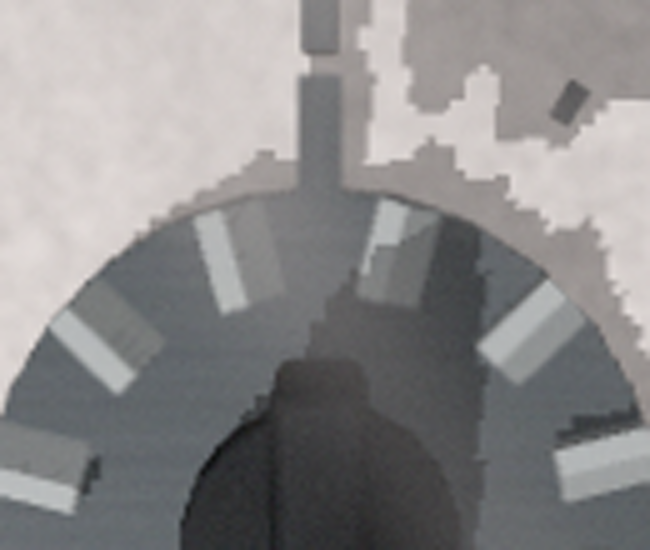

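Still aligned. Go back over the pawl ball.

>>> {"api": "step_arm", "payload": {
  "increments": [
    [[0,-0.02,0],[0,0,0.14],0.4],
    [[0,-0.04,0],[0,0,0.28],0.4],
    [[0,-0.07,0],[0,0,0.42],0.4],
    [[0,-0.1,0],[0,0,0.56],0.4],
    [[0,-0.13,0],[0,0,0.7],0.4],
    [[0,-0.154,0],[0,0,0.84],0.4],
    [[0,-0.154,0],[0,0,0.98],0.4],
    [[0,-0.154,0],[0,0,1.12],0.4],
    [[0,-0.154,0],[0,0,1.26],0.4],
    [[0,-0.154,0],[0,0,1.4],0.4]
  ]
}}

```text
time_s: 10.45
tcp_pos: [0.5308, 0.1222, 0.2471]
eef_rot: [179.7, -0.0, -73.9]
contact_force: [0.4, 0.8, 0.5]
gripper_width: 0.0525
```

```bash
python3 -c "
from h import *
inc([.532,.1225,.25],-83)
"
```

```text
t 10.45 shift [ 0.     -0.0013 -0.0029] turn [ 0.0053 -0.0009  0.1596]
```

>>> {"api": "step_arm", "payload": {
  "increments": [
    [[0,-0.001,0],[0.005,0,0.14],0.4],
    [[0,-0.001,0.0],[0.005,0,0.16],0.4],
    [[0,-0.001,0.03],[0.005,0,0.16],0.4],
    [[0,-0.001,0.05],[0.005,0,0.16],0.4],
    [[0,-0.001,0.05],[0.005,0,0.16],0.4]
  ]
}}

```text
time_s: 10.95
tcp_pos: [0.5303, 0.1217, 0.1955]
eef_rot: [179.8, -0.1, -82.6]
contact_force: [0.1, 0.3, 0.0]
gripper_width: 0.0523
```

```bash
python3 -c "
from h import *
inc([.5323,.1225,.1378],-83)
wsave('w9')
a=cv2.imread('pics/w9.png')[120:380,130:420]; cv2.imwrite('pics/w9c.png',cv2.resize(a,None,fx=2,fy=2,interpolation=cv2.INTER_CUBIC)); 
"
```

```text
t 10.95 shift [-0.0007 -0.0023  0.0576] turn [ 0.0036 -0.0019  0.0077]
[0.5303 0.1217 0.1955] [179.7905  -0.1095 -82.559 ] 10.95
```

View pics/w9c.png

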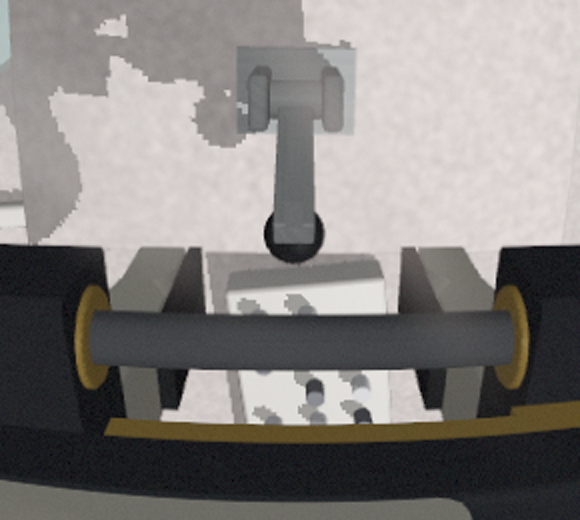

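Ball (295,235 in the crop) is under the finger gap, slightly left of centre. Descend and grip.

>>> {"api": "step_arm", "payload": {
  "increments": [
    [[-0.0007,-0.0023,0.02],[0.0036,0,0.008],0.4],
    [[-0.0007,-0.0023,0.045],[0.0036,0,0.008],0.4],
    [[-0.0007,-0.0023,0.056],[0.0036,0,0.008],0.4],
    [[-0.0007,-0.0023,0.0575],[0.0036,0,0.008],0.4],
    [[-0.0007,-0.0023,0.0575],[0.0036,0,0.008],0.9],
    [[-0.0007,-0.0023,0.0575],[0.0036,0,0.008],0.9],
    [[-0.0007,-0.0023,0.0575],[0.0036,0,0.008],0.9],
    [[-0.0007,-0.0023,0.0575],[0.0036,0,0.008],0.9]
  ],
  "force": 10
}}

```text
time_s: 11.8
tcp_pos: [0.5352, 0.1239, 0.1425]
eef_rot: [-179.6, 0.0, -83.1]
contact_force: [0.2, 0.1, 0.1]
gripper_width: 0.0262
```

```bash
python3 - <<'E'
from h import *
p,q,s=pose();print(p,s['eef_rot'],s['contact_force'],s['gripper_width'])
H=np.array([.5367,.0843]);d=np.array([.1219,-.9925])
def tcp(a):
    h=.045*np.cos(a)-.022*np.sin(a);z=.124+.045*np.sin(a)+.022*np.cos(a);return np.r_[H+h*d,z-.0188]
a0=2.0; print(tcp(a0))
for a in [2.0,1.85,1.7,1.5,1.3,1.1,.9,.7,.5,.3,.2,.1,.05,0]:
    print(a,'tool',q.inv().apply(tcp(a)-tcp(a0)).round(4), tcp(a))
E
```

```text
[0.5352 0.1239 0.1425] [-179.5577    0.0386  -83.142 ] [0.2351 0.1354 0.1076] 0.026191539367611663
[0.532  0.1227 0.137 ]
2.0 tool [0. 0. 0.] [0.532  0.1227 0.137 ]
1.85 tool [ 0.0052 -0.0001 -0.0054] [0.5326 0.1176 0.1424]
1.7 tool [ 0.0111 -0.0001 -0.01  ] [0.5333 0.1117 0.147 ]
1.5 tool [ 0.02   -0.0002 -0.0147] [0.5344 0.1029 0.1516]
1.3 tool [ 0.0296 -0.0002 -0.0175] [0.5356 0.0934 0.1544]
1.1 tool [ 0.0395 -0.0002 -0.0183] [0.5368 0.0835 0.1553]
0.9 tool [ 0.0495 -0.0003 -0.0172] [0.538  0.0736 0.1541]
0.7 tool [ 0.059  -0.0003 -0.0141] [0.5392 0.0642 0.151 ]
0.5 tool [ 0.0677 -0.0002 -0.0092] [0.5402 0.0556 0.1461]
0.3 tool [ 0.0752 -0.0002 -0.0026] [0.5411 0.0481 0.1395]
0.2 tool [ 0.0785 -0.0002  0.0012] [0.5415 0.0449 0.1357]
0.1 tool [ 0.0813 -0.0002  0.0053] [0.5419 0.042  0.1316]
0.05 tool [ 0.0826 -0.0001  0.0075] [0.542  0.0408 0.1294]
0 tool [ 0.0837 -0.0001  0.0097] [0.5422 0.0396 0.1272]
```

Jaws are still closing, and the pose is ~4 mm high and 3 mm off in x; correct it.

```bash
python3 -c "
from h import *
inc([.5322,.1226,.138],-83);print(r.get_state()['gripper_width'],r.get_state()['time_s'],r.get_state()['qd'])
wsave('w10')
a=cv2.imread('pics/w10.png')[120:380,130:420]; cv2.imwrite('pics/w10c.png',cv2.resize(a,None,fx=2,fy=2,interpolation=cv2.INTER_CUBIC)); 
"
```

```text
t 11.8 shift [0.001  0.0032 0.0045] turn [-0.0077  0.0007 -0.0025]
0.026191539367611663 11.8 [ 0.0557  0.1797 -0.2176 -0.096   0.1469 -0.0901]
[0.5352 0.1239 0.1425] [-179.5577    0.0386  -83.142 ] 11.8
```

View pics/w10c.png

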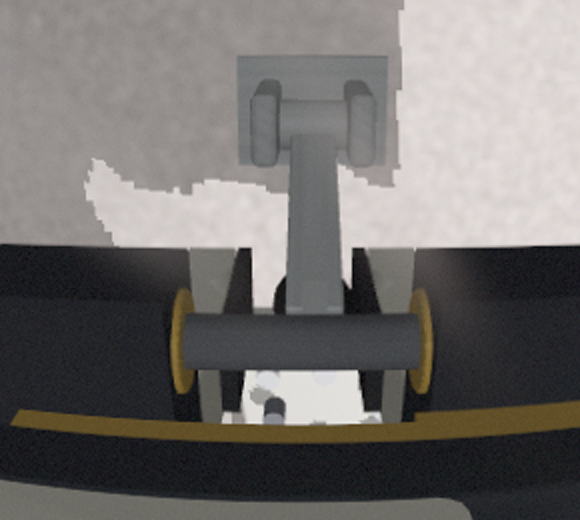

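>>> {"api": "step_arm", "payload": {
  "increments": [
    [[0.001,0.0032,0.0045],[-0.0077,0,-0.0025],0.7],
    [[0.001,0.0032,0.0045],[-0.0077,0,-0.0025],0.7],
    [[0.001,0.0032,0.0045],[-0.0077,0,-0.0025],0.9],
    [[0.001,0.0032,0.0045],[-0.0077,0,-0.0025],0.9],
    [[0.001,0.0032,0.0045],[-0.0077,0,-0.0025],0.9]
  ],
  "force": 10
}}

```text
time_s: 12.35
tcp_pos: [0.5325, 0.1224, 0.1374]
eef_rot: [180.0, 0.0, -83.0]
contact_force: [2.1, -1.8, -1.7]
gripper_width: 0.0189
```

```bash
python3 -c "
from h import *
p,q,s=pose();print(p,s['eef_rot'],s['contact_force'],s['gripper_width'])
"
```

```text
[0.5325 0.1224 0.1374] [179.9892   0.0096 -83.0093] [ 2.128  -1.8162 -1.7092] 0.01891483122101847
```

>>> {"api": "step_arm", "payload": {
  "increments": [
    [[0.0052,0,-0.0054],[0,0,0],0.9],
    [[0.0111,0,-0.01],[0,0,0],0.9],
    [[0.02,0,-0.0147],[0,0,0],0.9],
    [[0.0296,0,-0.0175],[0,0,0],0.9],
    [[0.0395,0,-0.0183],[0,0,0],0.9],
    [[0.0495,0,-0.0172],[0,0,0],0.9],
    [[0.059,0,-0.0141],[0,0,0],0.9],
    [[0.0677,0,-0.0092],[0,0,0],0.9],
    [[0.0752,0,-0.0026],[0,0,0],0.9],
    [[0.0752,0,-0.0026],[0,0,0],0.9]
  ]
}}

```text
time_s: 13.35
tcp_pos: [0.5414, 0.0464, 0.1389]
eef_rot: [179.9, -0.0, -83.0]
contact_force: [4.8, -1.2, 2.9]
gripper_width: 0.0189
```

```bash
python3 -c "
from h import *
wsave('w11')
a=cv2.imread('pics/w11.png')[50:380,130:420]; cv2.imwrite('pics/w11c.png',cv2.resize(a,None,fx=1.8,fy=1.8,interpolation=cv2.INTER_CUBIC)); 
inc([.542,.0396,.1272],-83)
"
```

```text
[0.5414 0.0464 0.1389] [179.9244  -0.0374 -83.0461] 13.35
t 13.4 shift [0.0071 0.0002 0.012 ] turn [ 0.0014 -0.0007 -0.0007]
```

View pics/w11c.png

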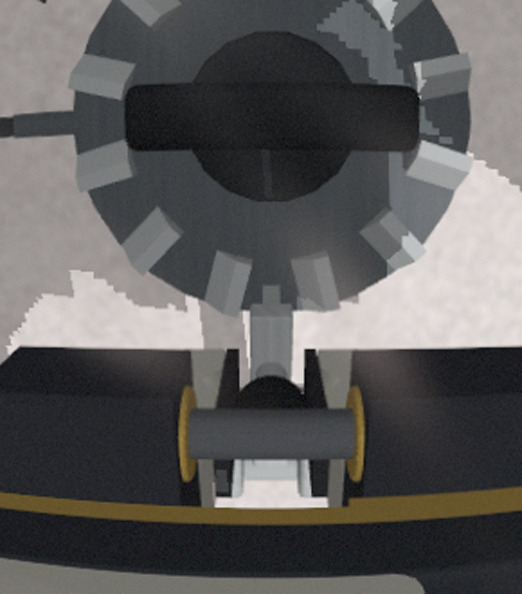

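The foot is centred above the gap. Lower it.

>>> {"api": "step_arm", "payload": {
  "increments": [
    [[0.002,0,0.002],[0,0,0],0.9],
    [[0.0035,0,0.0045],[0,0,0],0.9],
    [[0.005,0,0.007],[0,0,0],0.9],
    [[0.0062,0,0.0095],[0,0,0],0.9],
    [[0.007,0,0.0115],[0,0,0],0.9],
    [[0.007,0,0.0115],[0,0,0],0.9],
    [[0.007,0,0.0115],[0,0,0],0.9]
  ]
}}

```text
time_s: 14.1
tcp_pos: [0.5421, 0.0402, 0.1282]
eef_rot: [179.9, -0.0, -83.0]
contact_force: [4.5, -4.7, 2.8]
gripper_width: 0.0187
```

```bash
python3 -c "
from h import *
wsave('w12')
a=cv2.imread('pics/w12.png')[50:380,130:420]; cv2.imwrite('pics/w12c.png',cv2.resize(a,None,fx=1.8,fy=1.8,interpolation=cv2.INTER_CUBIC)); 
save('scene','s12.png');a=cv2.imread('pics/s12.png')[110:230,190:350]; cv2.imwrite('pics/s12c.png',cv2.resize(a,None,fx=5,fy=5,interpolation=cv2.INTER_CUBIC)); 
"
```

```text
[0.5421 0.0402 0.1282] [179.9431  -0.0354 -82.9924] 14.1
```

View pics/w12c.png

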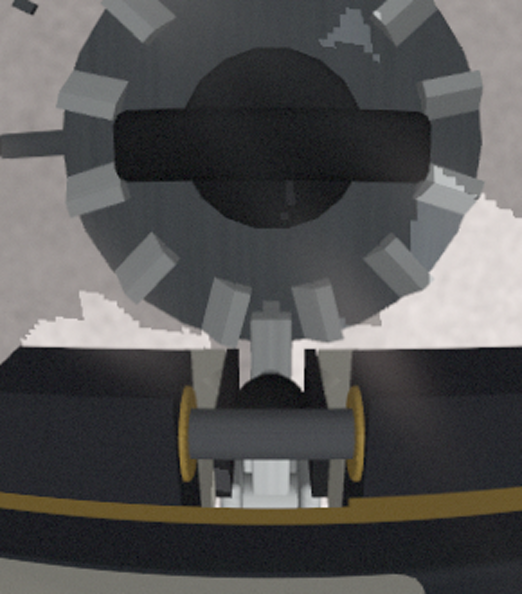

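View pics/s12c.png

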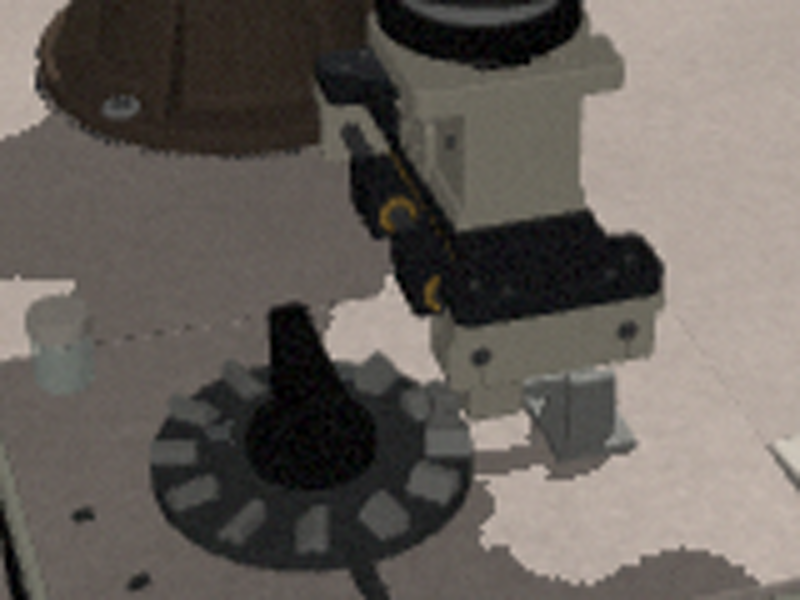

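Foot in the gap, ball height ≈0.147. Release so it drops home, rise and inspect.

>>> {"api": "step_arm", "payload": {
  "increments": [
    [[0,0,0],[0,0,0],0.6],
    [[0,0,0],[0,0,0],0.4],
    [[0,0,0],[0,0,0],0.4],
    [[0,0,0],[0,0,0],0.4],
    [[0,0,-0.02],[0,0,0],0.4],
    [[0,0,-0.06],[0,0,0],0.4],
    [[0,0,-0.11],[0,0,0],0.4],
    [[0.035,0,-0.145],[0,0,0],0.2],
    [[0.042,0,-0.15],[0,0,0],0],
    [[0.042,0,-0.15],[0,0,0],0]
  ]
}}

```text
time_s: 15.2
tcp_pos: [0.5474, -0.0016, 0.2792]
eef_rot: [-179.9, 0.1, -83.1]
contact_force: [-0.6, 0.3, -1.0]
gripper_width: 0.071
```

```bash
python3 -c "
from h import *
wsave('w13')
a=cv2.imread('pics/w13.png')[70:285,155:345]; cv2.imwrite('pics/w13c.png',cv2.resize(a,None,fx=2.75,fy=2.75,interpolation=cv2.INTER_CUBIC)); 
save('scene','s13.png');a=cv2.imread('pics/s13.png')[160:260,180:340]; cv2.imwrite('pics/s13c.png',cv2.resize(a,None,fx=5,fy=5,interpolation=cv2.INTER_CUBIC)); 
a=cv2.imread('pics/w13.png')[210:285,230:330]; cv2.imwrite('pics/w13d.png',cv2.resize(a,None,fx=8,fy=8,interpolation=cv2.INTER_CUBIC)); 
"
```

```text
[ 0.5474 -0.0016  0.2792] [-179.9468    0.056   -83.1039] 15.2
```

View pics/w13c.png

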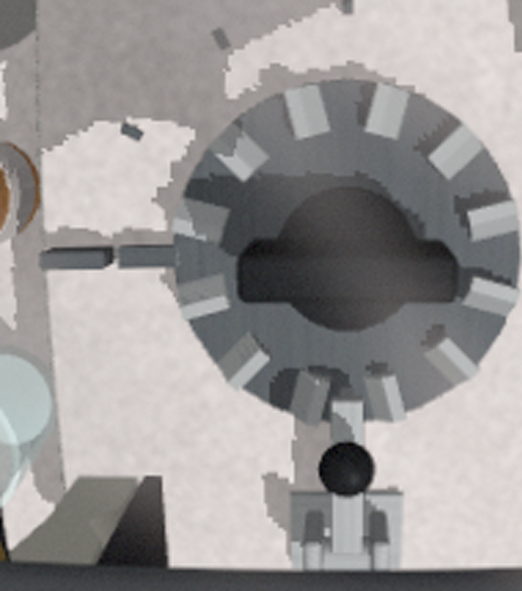

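View pics/s13c.png

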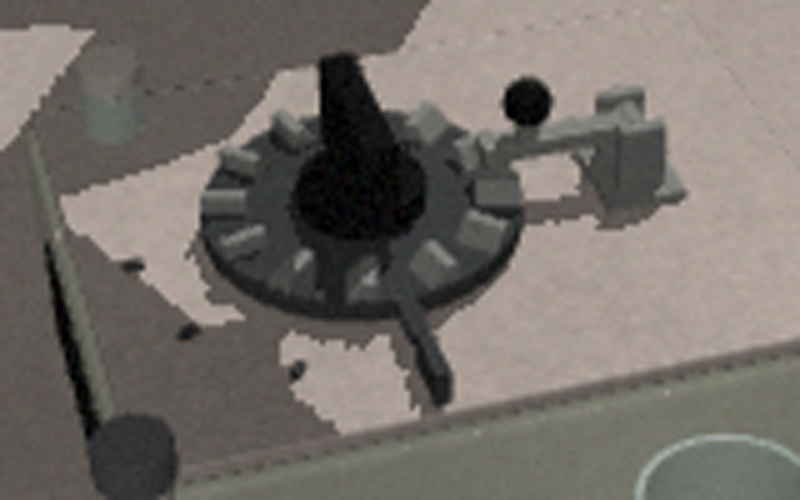

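View pics/w13d.png

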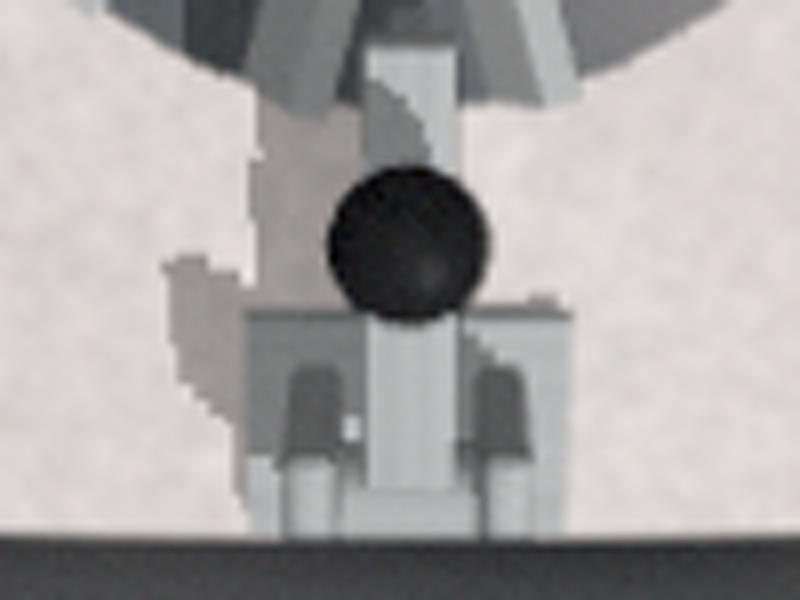

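Ball at w13 (281.3, 240.4), scene (285.4, 180.4); pointer and rib are in line at the left. Compute the ball height and the pointer angle.

```bash
python3 - <<'E'
from h import *
C=lambda u,v:(155+u/2.75,70+v/2.75)
w=(230+410/8,210+244/8);s=(180+527/5,160+101/5)
print('ball',meet([topray('scene',s),wray('w13',w)]),wz('w13',w,.146))
P1=wz('w13',C(119,256),.112);P0=wz('w13',C(175,256),.112);m=wz('w13',C(112,257.5),.116);m2=wz('w13',C(42,259.5),.116)
ax=np.array([.5503,-.0298])
wc=wz('w13',C(347,250.5),.112);print('wheel',wc)
for n,q in [('ptr',P1),('mark',m),('rib out',m2)]: print(n,q,np.degrees(np.arctan2(*(q[:2]-wc[:2])[::-1])))
print(wz('w13',C(240,272),.162),wz('w13',C(458,272),.162))
save('top','t13.png');a=cv2.imread('pics/t13.png')[165:305,215:375];cv2.imwrite('pics/t13c.png',cv2.resize(a,(640,560),interpolation=cv2.INTER_CUBIC))
E
```

```text
ball [0.5414 0.041  0.1458] [0.5414 0.0415 0.146 ]
wheel [ 0.5501 -0.03    0.112 ]
ptr [ 0.6348 -0.0186  0.112 ] 7.66680804983008
mark [ 0.6365 -0.0185  0.116 ] 7.602123688792627
rib out [ 0.6641 -0.0151  0.116 ] 7.457716501122594
[ 0.5835 -0.0264  0.162 ] [ 0.5157 -0.0347  0.162 ]
```

View pics/t13c.png

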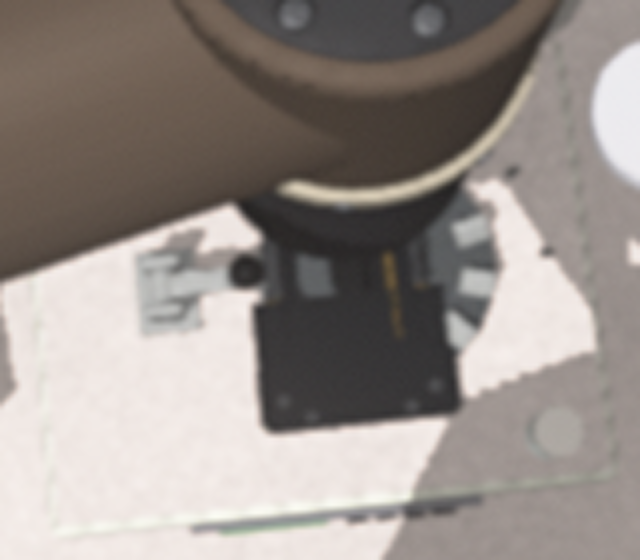

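```bash
python3 -c "
from h import *
print(r.get_state()['time_s'],r.get_state()['contact_force']);print(r.close_job())"
```

```text
15.35 [-0.325  -0.8084 -0.4715]
the job is handed in; nothing more can be done
None
```

I lifted the pawl by its ball and tipped it back to its stop. Then I turned the wheel about 81° anticlockwise by its bar, from about 1.4 rad to the working mark, and put the pawl back down. The job was handed in at 15.4 s, with the gripper open and about 10 cm clear above the wheel.

**Last checks:**
- **Pointer:** it measures at 7.67° and the working mark at 7.60°, so they line up within about 0.1°.
- **Pawl:** the ball stands at 145.8 mm against 146 mm when fully home, and the foot shows centred between two teeth. At the start it measured about 151.5 mm, riding on a tooth.
- **Forces:** the end-of-move readings never went above about 10 N, and the wheel was only turned while the pawl was open.
- **Bystanders:** the vial is still in its place. I saw nothing else displaced in the pictures, but I did not measure the other items again at the end.

**Corrections and disagreements:**
- On the second grip of the ball, the first approach was about 4 mm high and 3 mm off to one side. I corrected it before the jaws closed.
- The top camera could not confirm the pointer at the end because the arm was in the way. The pointer check rests on the wrist camera; in the scene picture the pointer and mark also look in line.

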